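# Ready the bobbin winder for a fast run

## Task

Get the bobbin winder ready for a fast run: push the wooden bobbin along its spindle until it is fully home against the steel collar at the gearbox, then push the gear lever on top of the gearbox away from neutral, past the click of low gear, right to its far stop in high gear. Do it all by pushing with the fingers: do not grip the lever, do not lift or pull the bobbin off its spindle, and leave the other things on the bench as they are. Finish with the hand clear.

Things in the scene. Friction and masses are not known exactly. Their poses are not given: they have to be found in the camera images.
- winder: bench bobbin winder fixed to the bench, blue base plate 290 x 350 x 18 mm. Origin on the bench top right below the spindle; own z up, +x away from the operator (to the motor), +y along the spindle to the gearbox. In this frame, mm: grey gearbox x -75..75, y 45..155, top z 161; spindle axis at x 0, z 105; thread guide bar, 8 thick, at x 68, z 75, y -135..45
- motor (a point): middle of the motor behind the spindle, at winder x 140, y 62, z 74 mm: it fills x 91..189, y -12..125 and its black terminal box reaches z 142. The yellow belt guard fills winder x -56..180, y 157..187 up to z 133; a black switch box on the base fills x -93..-48, y -145..-85 up to z 63
- shoulder (a point): centre of the face of the steel drive collar (56 mm diameter) against which the bobbin seats; on the spindle axis, 27 mm along the winder's +y from its origin, 105 mm above the bench
- spindle_end (a point): tip of the free end of the spindle, a polished steel rod 18 mm in diameter that runs 152 mm from the collar towards the winder's -y
- bobbin: turned wooden bobbin hanging loose on the spindle, slides easily along it (90 g, under 1 N of drag): 56 mm long, end flanges 72 mm in diameter and 6 thick. Origin at its middle, own y along the spindle. It starts 29 to 61 mm short of home; home, its origin is 28 mm from shoulder. The rod sticks out 35 mm or more past its outer flange; 26 mm of flange stands above the rod, free to push on
- selector (a joint): gear lever angle, rad; grows as it swings to the winder's +x. Pivot along winder y at x 0, y 100, z 115 mm. 0 = neutral (leans 0.42 to -x), 0.42 = low (upright, first detent), 0.84 = high (leans 0.42 to +x, second detent), hard stop 0.87. It stays in these three hollows; at the grip about 6 N pushes it out of neutral and as much out of low; past halfway between two hollows it snaps on by itself
- grip (a point): middle of the lever's black T-shaped grip, 110 mm from the pivot: neutral at winder x -45, y 100, z 215 mm, low x 0, z 225, high x 45, z 215. The grip is 22 mm thick in the swing direction, 44 along winder y, 30 tall along the lever (a near and a far half shell; push on the near one), on a steel stem 11 mm in diameter
- spare_1: spare wooden bobbin, same size as the one on the spindle, standing on end in front of the winder (56 mm tall); bystander, origin under its middle
- spare_2: second spare bobbin, standing on end beyond the free end of the spindle (56 mm tall); bystander, origin under its middle
- wrench: steel open-ended wrench, 150 mm, lying in front of the winder; bystander, origin under its middle
- lighter: yellow pocket lighter, 93 mm long, lying in front of the winder; bystander, origin under its middle
- canister: blue gas canister with brass torch head, 90 mm in diameter, 160 mm tall, on the left (+y) side of the bench; bystander, origin under its middle
- sprayer: red spray bottle with yellow head, 73 mm in diameter, 165 mm tall, on the left side of the bench; bystander, origin under its middle
- mallet: dark wooden mallet about 320 mm long, 42 mm tall, lying on the right (-y) side of the bench; bystander, origin on its underside
Mind the look-alikes: they are no part of the job. What is shaped like the bobbin but green or orange is not meant.

How it is judged:
By the outcome, as a careful person would: the job done as asked, in the order asked, and still so for the second after the job is handed in, with the robot touching nothing.
It also fails if it takes over 48 s, if anything falls off the work surface, if the arm or the gripper's body presses on something with over 40 N, if the wrist force passes 120 N, or if a joint passes its speed limit or range.

## Robot

A 6-joint arm with a two-finger parallel gripper is mounted at the origin on the work surface. World frame = base frame: x ahead of the robot, y to its left, z up, the work surface at z = 0. Lengths are in m, angles in degrees, forces in N, time in s.
With the tool pointing down it reaches from about 0.4 to 0.825 m from the base axis. Payload 7 kg.
Tool frame: the origin (TCP) lies midway between the tips of the shut fingers; the grasp point (between the pads) lies 19 mm behind it; z points along the fingers, y is the line along which they close (so a half turn about z gives the same grasp; the last joint's range is limited). The gripper opens to 88 mm and grips with 3 to 60 N. Pads are 19 mm wide; open, the fingers measure 130 mm over their backs; the gripper's body (78 mm by 193 mm) begins 47 mm behind the grasp point.
Start: joints at [-52.477, 20.546, 0.682, 0, -70.136, -16.507], TCP at [0.242, -0.63, 0.227] pointing down, gripper open.
Joint ranges: [-176.03, 176.03], [-82.01, 121.73], [-58.28, 71.71], [-173.87, 95.51], [-174.79, -0.11], [-173.66, 173.66]. Speed limits (degrees/s): [136.94, 136.94, 172.46, 180, 180, 180].

## Interface

Orientations are given as a 3x3 rotation matrix whose columns are the frame's x, y, z axes.
In Python, from workcell import manip gives the robot as it stands. The module is installed in compiled form; this text tells all that it offers. Calls block until the motion is done:
- manip.move_ptp(position, orientation): joint-space move of the TCP to a pose.
- manip.move_linear(position, frame=None, max_speed=0.15, threshold=None): straight line of the TCP; frame=None keeps the orientation; max_speed is the mean speed in m/s. With threshold (N) it stops when the force on the tool has changed by that much, and returns True; else False.
- manip.movej(angles): joint-space move.
- manip.grip(opening): finger opening in m; the grip force is fixed at half the most; returns when the fingers have stopped.
- manip.sleep(seconds).
- manip.inverse_kinematics(position, orientation): joint angles nearest the present ones, or None.
- manip.get_state(): the state.
- manip.get_image(name): name is "scene" or "side" or "wrist"; returns the picture (420x560x3 uint8, red, green, blue); there is no depth.
- manip.get_calibration(name): a dict with "fx", "fy", "cx", "cy" (pixels), "dist" ([k1, k2, p1, p2, k3] as OpenCV has them; the pictures are not rectified), "R" (3x3) and "t" (3): a world point X has camera coordinates R X + t. Camera axes: x right, y down, z forward; pixel columns grow to the right and rows downward; lengths in m; the calibration is good to about 2 mm. A picture is of the moment at which its call begins: read the wrist's pose just before it. get_calibration takes no time and is no camera call; for the wrist camera it gives the pose at the moment of the call.
A pose or a line that the arm cannot do raises manip.MotionError and nothing moves.
- manip.job_done(): hands the job in; it is judged then, once.
The state is a dict: "t": time; "joint_pos": joint angles; "joint_vel": joint speeds; "effort": joint torques, N m; "position": TCP position; "tcp_rot": TCP orientation; "force": force on the tool from outside, world axes, zero at the start; "torque": the same for the moment, N m; "opening": finger opening in m; "grasp_force": force on a finger pad.
Only numpy, scipy, OpenCV 4.12 (cv2) and the standard library are available. Lean on these libraries where they do the work, as an engineer would, in place of code of your own. Each camera call takes 0.05 s, during which the arm holds its last target. There are 200 camera calls.

## Working session

There is one attempt and no reset: what is moved stays moved. The work goes in short steps, each a Python script; the robot and the scene stay as the last script left them, time stands still between calls to the robot, and variables do not carry over. Pictures are saved under pics/ and viewed, at most 10 in all, crops included, and the job is handed in when it is done.

```bash
mkdir -p pics
python3 - <<'E'
from workcell import manip
import cv2
for n in("scene","side"):
    cv2.imwrite(f"pics/{n}0.png",cv2.resize(manip.get_image(n)[:,:,::-1],(800,600),interpolation=cv2.INTER_CUBIC))
    c=manip.get_calibration(n);print(n,c)
print(manip.get_state()['t'])
E
```

```text
scene {'fx': 423.27114360934604, 'fy': 423.27114360934604, 'cx': 277.7145966888341, 'cy': 212.76935071866285, 'dist': array([-0.02947365,  0.        ,  0.        ,  0.        ,  0.        ]), 'R': array([[-0.02031976,  0.99972352,  0.01183198],
       [ 0.79244762,  0.02332031, -0.609494  ],
       [-0.60960141, -0.00300854, -0.79270238]]), 't': array([ 0.02637689, -0.3374294 ,  1.59029744])}
side {'fx': 397.2799406627039, 'fy': 397.2799406627039, 'cx': 286.2012352697765, 'cy': 207.25039057849943, 'dist': array([-0.01282804,  0.        ,  0.        ,  0.        ,  0.        ]), 'R': array([[-0.97948823, -0.2002399 , -0.02251176],
       [-0.09339697,  0.55015048, -0.82982616],
       [ 0.17854916, -0.81070243, -0.55756772]]), 't': array([0.52721714, 0.18263646, 1.04462948])}
0.1
```

View pics/scene0.png

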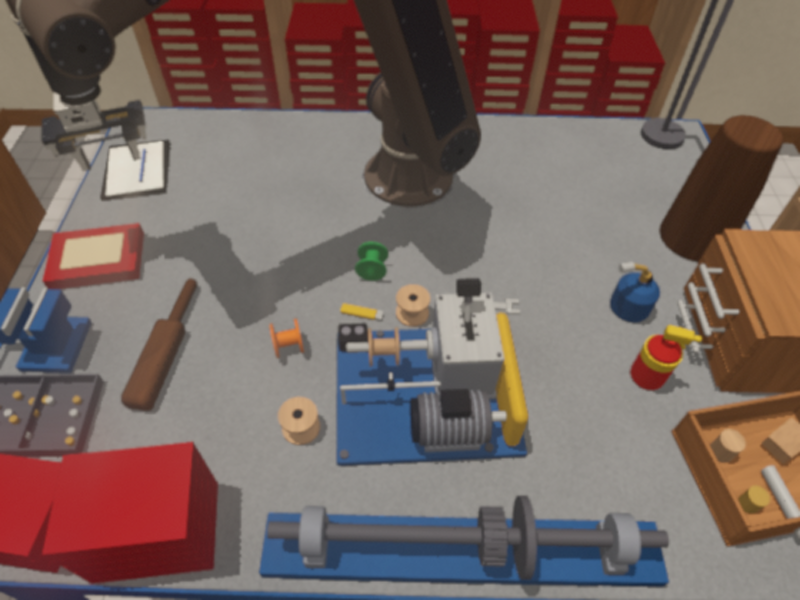

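View pics/side0.png

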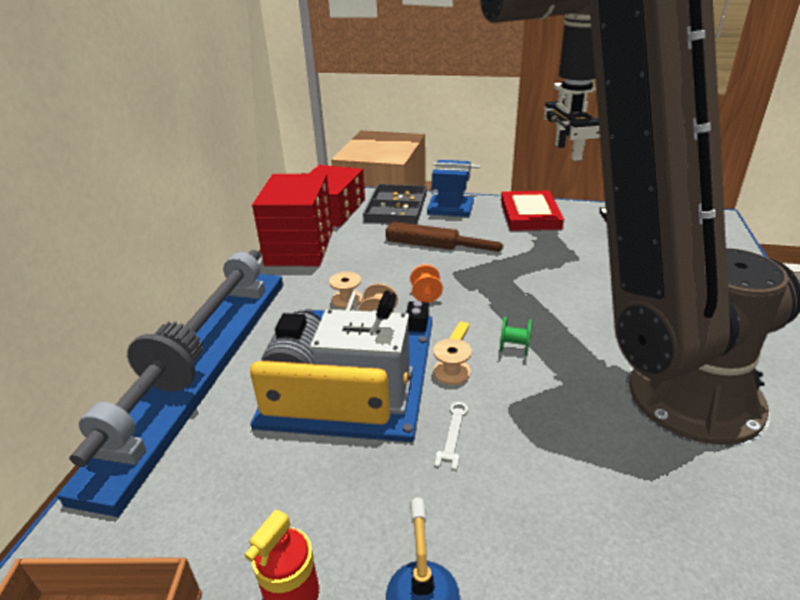

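The scene view, in enlarged pixels, shows the winder at (430,380), with the wooden bobbin on the spindle at (384,346) and the lever grip at (468,288). Look-alikes: wooden spares standing at (413,303) and (298,420), green at (372,260) and orange at (288,338). My choice is the one on the spindle at (384,346), and I'll check it in a crop.

Run:
```python
from workcell import manip
import cv2
im=manip.get_image("scene")[:,:,::-1]
cv2.imwrite("pics/crop1.png",cv2.resize(im[190:330,228:378],None,fx=4.2,fy=4.2,interpolation=cv2.INTER_CUBIC))
im=manip.get_image("side")[:,:,::-1]
cv2.imwrite("pics/crop2.png",cv2.resize(im[190:310,170:330],None,fx=5,fy=5,interpolation=cv2.INTER_CUBIC))
```

```text
(no output)
```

View pics/crop1.png

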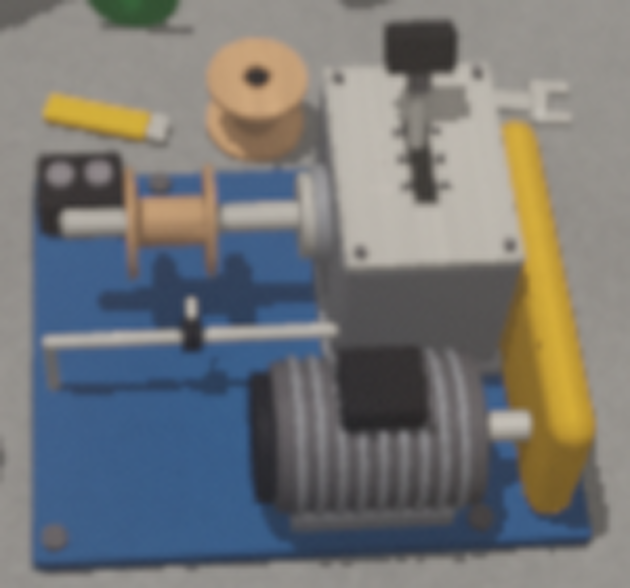

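View pics/crop2.png

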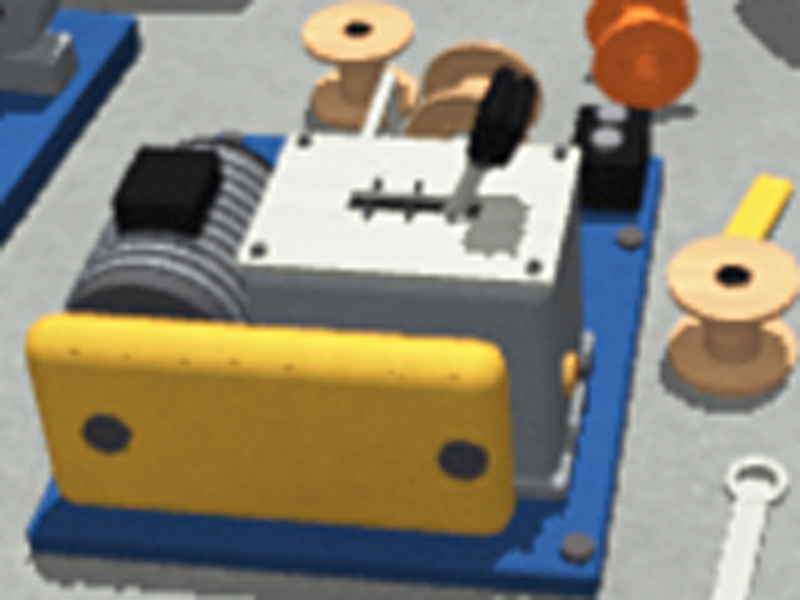

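The crops confirm it. In crop1 the bobbin on the spindle is at (171,221), the spindle tip at (63,222), the collar face at (303,213) and the grip at (421,47). I'll fit the winder pose to the known points in both views.

```bash
cat > fit.py <<'E'
from workcell import manip
import cv2,numpy as np
from scipy.optimize import least_squares
S=[((-75,45,161),(325,68)),((75,45,161),(345,267)),((75,155,161),(523,260)),((-75,155,161),(492,66)),((0,-125,105),(63,222)),((0,27,105),(303,213)),((-45,100,215),(421,47))]
D=[((-75,45,161),(578,150)),((75,45,161),(295,133)),((75,155,161),(240,262)),((-75,155,161),(555,283)),((-45,100,215),(503,115))]
C={n:manip.get_calibration(n) for n in("scene","side")}
def proj(n,X):
    c=C[n];K=np.array([[c['fx'],0,c['cx']],[0,c['fy'],c['cy']],[0,0,1]])
    return cv2.projectPoints(np.array(X,float).reshape(-1,1,3),cv2.Rodrigues(c['R'])[0],c['t'],K,c['dist'])[0].reshape(-1,2)
pix=lambda n,p:(np.array(p)+.5)/(4.2 if n=="scene" else 5)-.5+((228,190) if n=="scene" else (170,190))
def W(p,X):
    c,s=np.cos(p[2]),np.sin(p[2]);X=np.atleast_2d(X)/1000.
    return X@np.array([[c,s,0],[-s,c,0],[0,0,1]])+[p[0],p[1],0]
def res(p): return np.concatenate([(proj(n,W(p,[a for a,_ in L]))-pix(n,[b for _,b in L])) for n,L in(("scene",S),("side",D))])
r=least_squares(lambda p:res(p).ravel(),[.65,0,0],loss='soft_l1')
print(r.x[:2],np.degrees(r.x[2]));print(res(r.x).round(1).tolist())
for nm,px in(("mid",(171,221)),("outer",(131,222)),("inner",(211,220)),("tip",(63,222))):
    b=least_squares(lambda q:(proj("scene",W(r.x,(q[0],q[1],105)))-pix("scene",px)).ravel(),[0,-50.]).x;print(nm,b.round(1))
np.save("pose.npy",r.x)
E
python3 fit.py
```

```text
[0.60157009 0.01451922] 4.0127857443744785
[[-0.7, -0.2], [-0.2, -0.4], [1.2, -0.4], [-0.1, -1.0], [-0.3, -0.0], [-1.0, 0.2], [0.1, 0.1], [1.0, -0.5], [-0.2, -0.5], [-0.9, 0.5], [-0.7, 0.6], [-0.3, 0.6]]
mid [  2.2 -55.3]
outer [  1.9 -80.9]
inner [  2.5 -29.7]
tip [ 1.000e-01 -1.242e+02]
```

The fit is good, with residuals of about 1 px. The measured tip at y -124 agrees with the stated -125. The bobbin origin is at y ≈ -55, so it is about 54 mm short of home, within the stated 29 to 61. I'll straddle the rod with the fingers along winder x and push the flange.

```bash
cat > h.py <<'E'
from workcell import manip
import numpy as np,cv2
p=np.load("pose.npy");c,s=np.cos(p[2]),np.sin(p[2])
Rw=np.array([[c,-s,0],[s,c,0],[0,0,1]])
def W(x,y,z): return Rw@np.array([x,y,z])/1000+[p[0],p[1],0]
def inv(P): return ((np.array(P)-[p[0],p[1],0])@Rw*1000).round(1)
def ori(yw):  # tool down, tool y along winder vector yw
    y=Rw@np.array(yw,float);z=np.array([0,0,-1.]);return np.column_stack([np.cross(y,z),y,z])
def best(P,axes):
    J=[(manip.inverse_kinematics(P,ori(a)),a) for a in axes]
    q=np.array(manip.get_state()["joint_pos"])
    J=[(np.abs(np.array(j)-q).max(),a) for j,a in J if j is not None]; print(J)
    return ori(min(J)[1])
def say(m):
    st=manip.get_state();print(m,"t",round(st["t"],2),inv(st["position"]),np.round(st["force"],1),round(st["opening"],4))
E
python3 - <<'E'
from h import *
manip.grip(.036)
R=best(W(1,-107,240),[(1,0,0),(-1,0,0)])
manip.move_ptp(W(1,-107,240),R); say("above")
print("down hit",manip.move_linear(W(1,-107,97),max_speed=.1,threshold=6)); say("down")
cv2.imwrite("pics/a.png",cv2.resize(manip.get_image("scene")[150:330,200:400,::-1],None,fx=3,fy=3,interpolation=cv2.INTER_CUBIC))
E
```

```text
[(np.float64(61.99880394890757), (-1, 0, 0))]
above t 3.52 [   0.8 -107.8  240. ] [ 0.1 -0.3  0.8] 0.0359
down hit False
down t 5.11 [   1.4 -107.    97.7] [-0.8  0.9 -0.4] 0.0361
```

View pics/a.png

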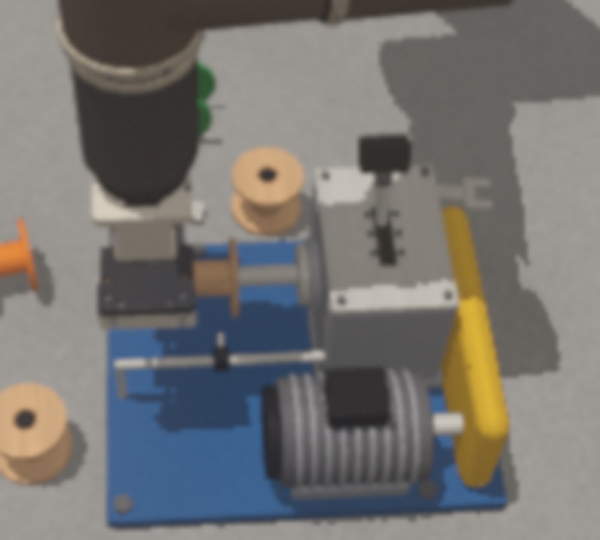

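The hand straddles the rod outside the bobbin, with the inner flange at (235,275) untouched. Next I push.

Run:
```python
from h import *
print("hit",manip.move_linear(W(1,-29,97),max_speed=.04,threshold=9)); say("push")
manip.sleep(.2); say("hold")
```

```text
hit True
push t 6.62 [  0.8 -42.4  97. ] [ 0.8 -2.7  1.8] 0.0362
hold t 6.82 [  0.6 -42.4  96.7] [ 1.1 -3.7  2.5] 0.0359
```

Run:
```python
from h import *
print("hit",manip.move_linear(W(1,-32,97),max_speed=.03,threshold=18)); say("push")
manip.sleep(.2); say("hold")
manip.move_linear(W(1,-70,97),max_speed=.06); say("back")
manip.move_linear(W(1,-85,260),max_speed=.15)
# clear view: move towards the operator side
P=W(-95,100,290)
manip.grip(0)
R=best(P,[(0,1,0),(0,-1,0)])
manip.move_ptp(P,R); say("lever approach")
cv2.imwrite("pics/b.png",cv2.resize(manip.get_image("scene")[190:330,228:378,::-1],None,fx=4.2,fy=4.2,interpolation=cv2.INTER_CUBIC))
```

```text
hit True
push t 7.03 [  0.5 -42.5  96.9] [ 0.8 -3.2  2.1] 0.0359
hold t 7.23 [  0.4 -42.5  96.7] [ 0.4 -2.1  1.9] 0.0361
back t 7.84 [  0.9 -70.4  96.9] [ 0.2  0.5 -0.4] 0.0364
[(np.float64(112.3630825938729), (0, 1, 0)), (np.float64(67.6369174061271), (0, -1, 0))]
lever approach t 10.96 [-94.8  99.8 290. ] [-0.9 -0.7  0.1] 0.0006
```

View pics/b.png

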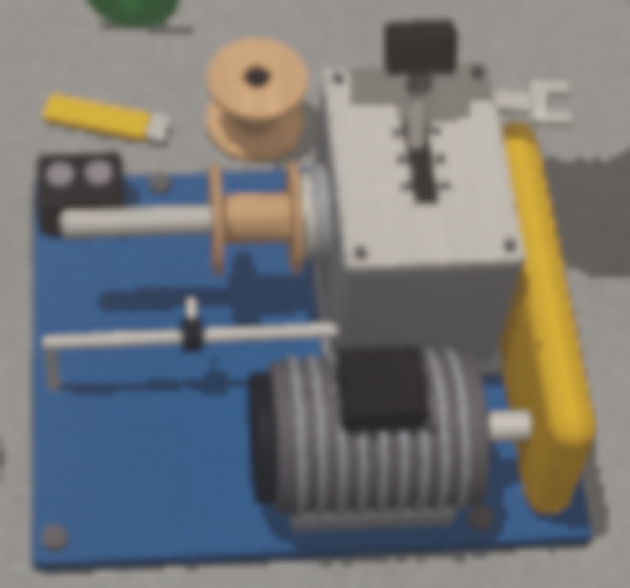

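The bobbin has its flanges at x 217 and 296. Its middle at 256 matches the predicted home pixel, it sits against the collar, and both pushes stopped within 0.1 mm of each other. The lever is still in neutral, so I push it next.

Run:
```python
from h import *
print("down",manip.move_linear(W(-95,100,201),max_speed=.1,threshold=6)); say("down")
print("hit",manip.move_linear(W(34,100,201),max_speed=.06,threshold=22)); say("push")
manip.sleep(.2); say("hold")
```

```text
down False
down t 12.05 [-94.6 100.1 201.6] [-0.3  0.5 -0.5] 0.0009
hit True
push t 13.85 [ 22.3  99.7 199.9] [-2.9  1.1  3.1] 0.0004
hold t 14.05 [ 22.2  99.6 199.3] [-2.3 -0.2  1. ] 0.0003
```

```bash
python3 - <<'E'
from h import *
manip.move_linear(W(-80,100,200),max_speed=.12)
manip.move_linear(W(-110,100,320),max_speed=.15); manip.sleep(.3); say("clear")
a=cv2.resize(manip.get_image("scene")[190:330,228:378,::-1],(400,373),interpolation=cv2.INTER_CUBIC)
b=cv2.resize(manip.get_image("side")[190:330,180:330,::-1],(400,373),interpolation=cv2.INTER_CUBIC)
cv2.imwrite("pics/c.png",np.hstack([a,b]))
E
python3 - <<'E'
import sys,io,contextlib
sys.path.insert(0,'.')
import os;os.chdir('.')
with contextlib.redirect_stdout(io.StringIO()): import fit
k=400/150
for nm,X in(("neutral",(-45,100,215)),("low",(0,100,225)),("high",(45,100,215)),("bobbin home",(0,-1,105))):
    print(nm,((fit.proj("scene",fit.W(fit.r.x,X))[0]-(228,190))*k).round(),((fit.proj("side",fit.W(fit.r.x,X))[0]-(180,190))*k+[400,0]).round())
E
```

```text
clear t 16.32 [-110.    99.9  319.4] [-0.7  0.5  0.3] 0.0006
neutral [267.  29.] [640.  62.]
low [274.  60.] [589.  50.]
high [279. 106.] [540.  56.]
bobbin home [161. 136.] [617.  92.]
```

View pics/c.png

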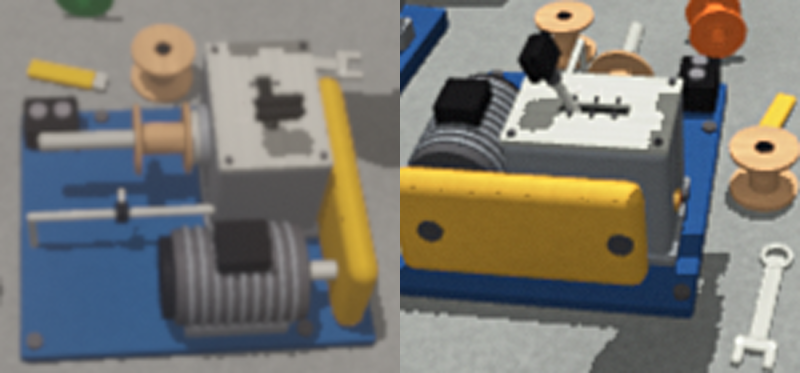

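The grip is at (279,106) in the scene view and (540,56) in the side view, which is exactly the predicted high-gear position. The bobbin is at (162,136), its predicted home of (161,136). The bystanders next to the winder are where they were, and the hand is clear.

```bash
python3 -c "
from workcell import manip
print(manip.job_done())"
```

```text
the job is handed in; nothing more can be done
None
```

The bobbin is home against the collar, the gear lever is at its far stop in high gear, and the job was handed in with the hand clear at about 16 s.

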